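# Dry run of the tea lifter: cock the sprung arm, then trip it

## Task

Try out the tea lifter before the kettle goes on: press the thumb pad of its sprung arm gently down until the catch clicks in and holds the arm by itself, with the infuser hanging in the mug, and do not force the arm against its stop. Leave it down untouched for at least three seconds, then lightly press the release paddle at the back so that the arm springs up and lifts the infuser clear of the mug. The mug stays on its plate and everything else stays where it is.

Things in the scene. Friction and masses are not known exactly. Their poses are not given: they have to be found in the camera images.
- stand: Tea lifter, fixed: dark wooden foot 250 x 104 x 12 mm with a round steel plate (94 mm across, 14 mm high) for the mug at one end and two upright steel cheeks (38 mm wide over both, 181 mm high) at the other. Origin on the worktop near the foot's middle; x runs from the cheeks (x -142 to -50 mm) to the plate (centre x +80 mm). The arm's pivot pin is at x -70, z 165 mm, along y.
- lift (a joint): Angle (rad) of the sprung arm: 0 up (rising 20 degrees towards the pad), growing as the pad goes down. Needs about 4 N straight down on the pad at first, 9 N near the bottom; springs back if let go. The caught arm rests somewhere from 0.46 to 0.59 (screw-set, unknown: feel for it). The pad must go 2 to 3 mm past that for the catch to go in, and 1 to 3 mm on meets a firm rubber stop.
- thumb_pad (a point): Middle of the top face of the black ribbed thumb pad (40 mm along the arm, 28 mm across) at the arm's free end, 190 mm from the pivot along the arm and 7.5 mm above its centre line; moves with the arm. About 237 mm above the worktop when the arm is up, 127 to 151 mm when caught. Arm and pad bear 18 N at most.
- release_paddle (a point): Middle of the top face of the release paddle at rest, 119 mm above the worktop (true height within 4 mm): a black plate 40 (along the stand's x) x 28 x 6 mm behind the cheeks, at the end away from the pad. This point is fixed to the stand and does not follow the paddle. With the arm caught it takes 4 to 8 N downward, trips after about 5 mm and bottoms after 14 mm; it bears 18 N at most.
- release (a joint): Angle (rad) of the release lever: 0 at rest and while the catch holds, 0.30 with the paddle fully down; its spring returns it to 0. The arm's tail pushes it to about 0.11 on the arm's way down, until the catch goes in.
- infuser_foot (a point): Underside of the steel infuser, a cylinder 31 mm across and 49 mm high that hangs freely from the arm on a wire, 150 mm from the pivot and over the mug.
- mug: White mug standing under the infuser on the plate, 82 mm across, 94 mm high, handle at its -y side. Origin at its underside, 15 mm from its axis towards the handle.
- tea_box: Carton of tea 65 x 142 x 73 mm beside the stand, bystander. Origin under its middle.
- teaspoon: Teaspoon 130 mm long lying beside the stand, bystander.
- sugar_pot: Round low lidded pot 90 mm across, 32 mm high, bystander.
- honey_jar: Glass jar with a grey lid, 71 mm across, 110 mm high, bystander.
- dark_jar: Glass jar with a red lid, 81 mm across, 145 mm high, bystander.
- tealight: Small tealight 38 mm across, 15 mm high, bystander.
Things that resemble listed ones, but are neither listed nor needed, are in the scene too. Leave any blue look-alike of the mug alone.

How it is judged:
On the way, in this order (a step that is already met when the one before it is completed fails the run):
1. the arm is held down by its catch alone, infuser in the mug, for three seconds (value of joint lift above 0.42 rad and contact force between each of the fingers, the arm and lift below 0.2 N and z of infuser_foot in the frame of mug below 0.07 m), for 3 s.
2. the release paddle is pressed with the fingers while the arm is still caught (contact force between the fingers and release above 0.5 N and value of joint lift above 0.42 rad), for 0.02 s.
At the end, for the whole second after the job is handed in: The arm is fully up again (joint lift below 0.03 rad), the release lever is back at rest (below 0.03 rad), the infuser hangs at least 10 mm clear above the mug's rim, and the mug stands upright within 15 mm of where it stood (value of joint each of lift, release below 0.03 rad and z of infuser_foot in the frame of mug above 0.105 m and angle between mug's own z axis and vertical below 0.08 rad and distance of mug from where it was at the start of the episode below 0.015 m); the robot touches nothing.
It fails at once if the arm is forced: more than 18 N on it (contact force between any of the fingers, the arm and lift above 18 N).
It fails at once if the release lever is forced: more than 18 N on it (contact force between any of the fingers, the arm and release above 18 N).
It fails at once if the mug is tipped or pushed off its place (angle between mug's own z axis and vertical above 0.3 rad or distance of mug from where it was at the start of the episode above 0.03 m).
It fails at once if a bystander is moved by more than 30 mm (distance of any of tea_box, teaspoon, sugar_pot, honey_jar, dark_jar, tealight from where it was at the start of the episode above 0.03 m).
It also fails if it takes over 51 s, if anything falls off the work surface, if the arm or the gripper's body presses on something with over 40 N, if the wrist force passes 120 N, or if a joint passes its speed limit or range.

## Robot

A 6-joint arm with a two-finger parallel gripper is mounted at the origin on a cart in front of the work surface, level with it; the furniture and walls round the work are solid. World frame = base frame: x ahead of the robot, y to its left, z up, the work surface at z = 0. Lengths are in m, angles in rad, forces in N, time in s.
With the tool pointing down it reaches from about 0.3 to 0.775 m from the base axis. Payload 14.6 kg.
Tool frame: the origin (TCP) lies at the very end of the fingers, on their centre line; the grasp point (between the pads) lies 19 mm behind it; z points along the fingers, y is the line along which they close (so a half turn about z gives the same grasp; the last joint's range is limited). The gripper opens to 94 mm and grips with 3 to 60 N. Pads are 16 mm wide; open, the fingers measure 119 mm over their backs; the gripper's body (75 mm by 177 mm) begins 78 mm behind the grasp point.
Start: joints at [1.092, 0.3, 1.521, -0, 1.321, -0.067], TCP at [0.22, 0.504, 0.205] pointing down, gripper open.
Joint ranges: [-3.03, 3.03], [-0.79, 2.21], [0.23, 2.52], [-1.04, 4.18], [0, 3.07], [-2.55, 2.55]. Speed limits (rad/s): [2.22, 2.22, 2.57, 3.14, 3.14, 3.14].

## Interface

Orientations are given as [roll, pitch, yaw] about the fixed x, y, z axes, in that order (R = Rz(yaw) Ry(pitch) Rx(roll)).
In Python, from station import ctrl gives the robot as it stands.
- The arm moves only by the tool move_arm, never from a script. Its argument "increments" is a list of rows, each a list of 7 numbers: the opening, from 0 (shut) to 1 (fully open), then the shift along the tool's x, y, z in units of 50 mm (1.0 is 50 mm), then the turn, a rotation vector about the tool's x, y, z in rad. In form: [[claw, tx, ty, tz, rx, ry, rz], ...]. A call has 1 to 20 rows; each row shifts and turns the commanded pose from where the row before left it, along the tool's axes as they then stand; what a row does not reach is not made up. A row lasts 1/10 s, in which the tool goes at most 50 mm and 8.59 degrees, less where a joint would pass 70% of its speed; a pose out of reach is approached as far as the arm can. A call is refused whole if a number of a shift passes 1 or a number of a turn 0.15, either way. A call with a gripper value outside its range is refused whole. The fingers move at their own pace and stop on an object; "force" is the grip in N (left out, the last holds). Time passes only in rows, so rows that do not move let the fingers close. It gives the time, the measured TCP pose, the force, the opening and the grip force at its end, in the units of the state.
- ctrl.get_obs(): the state, without advancing time (a new reading comes with each control period).
- ctrl.camera(name): name is "scene" or "top" or "wrist"; returns a dict with "color" (420x560x3 uint8, blue, green, red), "K" (3x3 intrinsics, pixels), "pose" (4x4, takes a point from camera to world coordinates); the wrist camera has in their place "tool_from_camera" (4x4, takes a point from camera to tool coordinates, whose origin is the TCP and whose axes are the flange's). Camera axes: x right, y down, z forward; pixel columns grow to the right and rows downward; lengths in m; the calibration is good to about 2 mm. A picture is of the moment at which its call begins: read the wrist's pose just before it. There is no depth.
- ctrl.hand_in(): hands the job in; it is judged then, once.
Trained networks look in a picture, given as the dict that the camera call returned (one of the last four; its "shot" number tells which), for a name from the list of things; names that differ only in an ending like _2 or _b are one class to them, and where a whole thing is asked for, a point or a joint stands for the part that bears it (a point fixed in the world has none). Each returns a list of dicts, best first, with "conf" (0 to 1); they miss things now and then, are a little off and sometimes report something else, mostly with a low value. They report only what shows in the picture. A call takes as long as a camera call. They do not tell look-alikes from the thing itself.
- ctrl.cut_out(name, picture): "mask" (420x560 bool, what is visible of it) and "centre" ([row, column] in pixels, amid what is visible of it).
The state is a dict: "time_s": time; "qpos": joint angles; "joint_vel": joint speeds; "tau": joint torques, N m; "ee_pos": TCP position; "eef_rot": TCP orientation; "force": force on the tool from outside, world axes, zero at the start; "moment": the same for the moment, N m; "grip_width": finger opening in m; "grip_force": force on a finger pad.
Only numpy, scipy, OpenCV 4.12 (cv2) and the standard library are available. Lean on these libraries where they do the work, as an engineer would, in place of code of your own. Each camera call takes 0.05 s, during which the arm holds its last target. There are 200 camera calls.

## Working session

There is one attempt and no reset: what is moved stays moved. The work goes in short steps, Python scripts to look and compute and a tool call to move; the robot and the scene stay as the last step left them, time stands still between calls to the robot, and variables do not carry over. Pictures are saved under pics/ and viewed, at most 10 in all, crops included, and the job is handed in when it is done.

Besides the shell and the picture viewer there is one more tool, called after ">>>" by a JSON object that holds its "method" and its "body", one argument or row to a line. move_arm: Moves the arm, as the interface text tells. Its arguments: {"type":"object","properties":{"increments":{"type":"array","items":{"type":"array","items":{"type":"number"}}},"force":{"type":"number"}},"required":["increments"]}

```bash
mkdir -p pics
cat > h.py <<'E'
from station import ctrl
import numpy as np, cv2
def ray(c,px):  # px=(row,col)
    d=np.linalg.inv(c["K"])@np.array([px[1],px[0],1.]); P=c["pose"]
    return P[:3,3],P[:3,:3]@d
def at_z(c,px,z):
    o,d=ray(c,px); return o+d*(z-o[2])/d[2]
def proj(c,p):
    P=c["pose"]; q=c["K"]@(P[:3,:3].T@(np.asarray(p)-P[:3,3])); return q[1]/q[2],q[0]/q[2]
E
python3 - <<'E'
from h import *
o=ctrl.get_obs();print({k:np.round(v,3) for k,v in o.items()})
for n in("scene","top"):
    c=ctrl.camera(n);cv2.imwrite(f"pics/{n}.png",c["color"]);print(n,c["pose"].round(3).tolist(),c["K"].round(1).tolist())
    for t in("stand","thumb_pad","release","mug","infuser_foot","tea_box","dark_jar","honey_jar"):
        print(t,[(round(d["conf"],2),np.round(d["centre"]).tolist(),int(d["mask"].sum())) for d in ctrl.cut_out(t,c)[:3]])
E
```

```text
{'time_s': np.float64(0.0), 'qpos': array([ 1.092,  0.3  ,  1.522,  0.   ,  1.321, -0.067]), 'joint_vel': array([ 0.001, -0.001, -0.   ,  0.   , -0.001,  0.001]), 'tau': array([-1.0000e-03, -5.3180e+01, -3.5275e+01,  7.1000e-02,  2.4000e-02,
       -0.0000e+00]), 'ee_pos': array([0.22 , 0.504, 0.205]), 'eef_rot': array([-3.14, -0.  ,  2.73]), 'force': array([ 0.176,  0.001, -0.361]), 'moment': array([0.015, 0.011, 0.053]), 'grip_force': np.float64(0.0), 'grip_width': np.float64(0.094)}
scene [[-0.639, -0.309, 0.704, -0.934], [-0.769, 0.266, -0.581, 1.263], [-0.007, -0.913, -0.408, 0.995], [0.0, 0.0, 0.0, 1.0]] [[544.5, 0.0, 283.2], [0.0, 544.5, 204.5], [0.0, 0.0, 1.0]]
stand [(0.76, [217.0, 299.0], 1501)]
thumb_pad [(0.64, [206.0, 279.0], 217)]
release []
mug [(0.91, [260.0, 253.0], 602), (0.63, [237.0, 278.0], 619), (0.61, [210.0, 352.0], 531)]
infuser_foot [(0.43, [209.0, 276.0], 97)]
tea_box [(0.51, [220.0, 265.0], 270)]
dark_jar [(0.64, [237.0, 178.0], 885), (0.29, [222.0, 264.0], 303)]
honey_jar [(0.79, [185.0, 352.0], 373)]
top [[0.006, -0.984, 0.178, 0.297], [-1.0, -0.009, -0.017, 0.054], [0.018, -0.178, -0.984, 1.525], [0.0, 0.0, 0.0, 1.0]] [[441.6, 0.0, 281.9], [0.0, 441.6, 212.1], [0.0, 0.0, 1.0]]
stand [(0.75, [231.0, 283.0], 2045)]
thumb_pad [(0.65, [227.0, 263.0], 520)]
release [(0.59, [217.0, 327.0], 100)]
mug [(0.94, [241.0, 259.0], 367), (0.92, [251.0, 206.0], 615), (0.82, [256.0, 118.0], 734)]
infuser_foot [(0.43, [236.0, 256.0], 45), (0.33, [183.0, 154.0], 643)]
tea_box [(0.87, [187.0, 266.0], 893), (0.28, [191.0, 418.0], 584)]
dark_jar [(0.62, [182.0, 155.0], 719)]
honey_jar [(0.86, [191.0, 418.0], 543)]
```

Run:
```python
from h import *
t=cv2.imread("pics/top.png");s=cv2.imread("pics/scene.png")
cv2.imwrite("pics/topc.png",cv2.resize(t[120:320,90:450],None,fx=2.2,fy=2.2,interpolation=3))
cv2.imwrite("pics/scc.png",cv2.resize(s[140:300,160:400],None,fx=3.3,fy=3.3,interpolation=3))
```

```text
(no output)
```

View pics/topc.png

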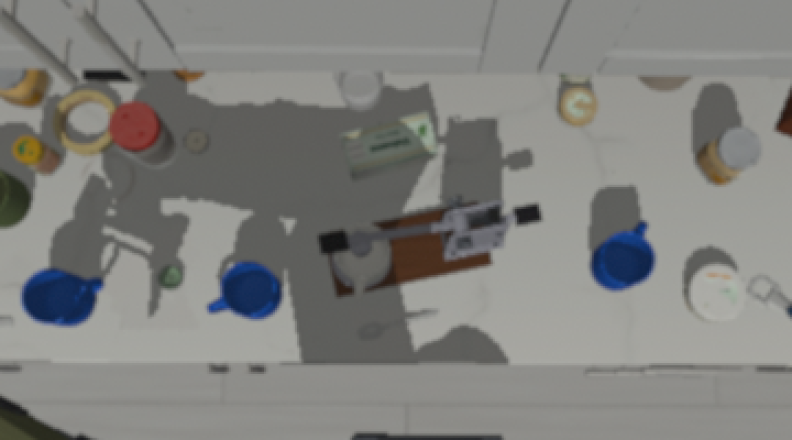

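View pics/scc.png

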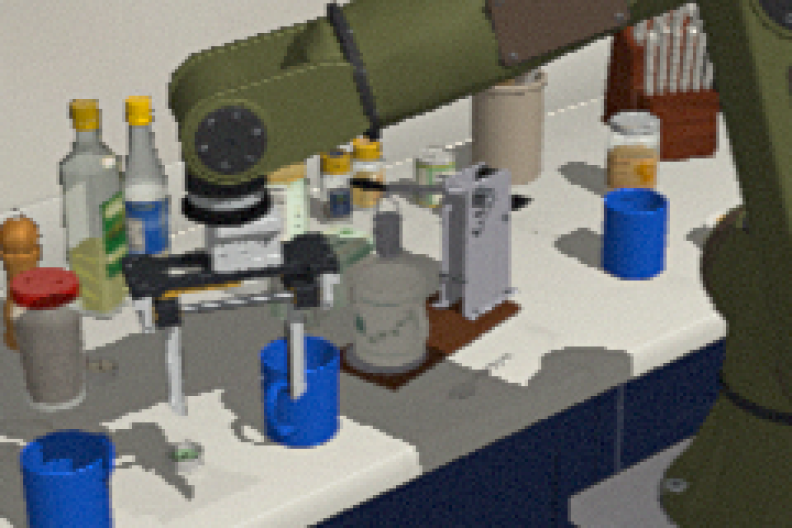

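Run:
```python
from h import *
c=ctrl.camera("top")
im=c["color"]; 
def blob(r0,r1,c0,c1):
    g=im[r0:r1,c0:c1].max(2)<55; n,l,s,ce=cv2.connectedComponentsWithStats(g.astype(np.uint8)); i=1+np.argmax(s[1:,4]); print(s[i],ce[i]); return ce[i][1]+r0,ce[i][0]+c0
p=blob(220,240,228,256);q=blob(208,226,319,342)
P=at_z(c,p,.237);Q=at_z(c,q,.119);print(p,q,P,Q)
u=(P-Q)[:2];L=np.hypot(*u);u/=L;print("L",L,"yaw",np.degrees(np.arctan2(u[1],u[0])))
# stand x from pad: pad x=.106
O=P[:2]-.106*u;print("origin",O)
yaw=np.arctan2(u[1],u[0]);R=np.array([[u[0],-u[1]],[u[1],u[0]]])
# check foot corners
for x in(-.125,.125):
  for y in(-.052,.052): print("corner",x,y,np.round(proj(c,[*(O+R@[x,y]),.012])),)
print("plate",proj(c,[*(O+R@[.08,0]),.108]), "mugs",[(d["conf"],d["centre"]) for d in ctrl.cut_out("mug",c)[:4]])
m=im.copy()
for pt in [[*(O+R@[x,y]),.012] for x in(-.125,.125) for y in(-.052,.052)]+[[*(O+R@[x,y]),.181] for x in(-.142,-.05) for y in(-.019,.019)]:
    r,k=proj(c,pt);cv2.circle(m,(int(round(k)),int(round(r))),0,(0,255,0),-1)
cv2.imwrite("pics/chk.png",cv2.resize(m[190:280,210:350],None,fx=5.6,fy=5.6,interpolation=0))
```

```text
[  7   5  14  11 113] [13.25663717  9.7079646 ]
[ 5  6 11  7 59] [10.40677966  8.98305085]
(np.float64(229.7079646017699), np.float64(241.2566371681416)) (np.float64(216.98305084745763), np.float64(329.40677966101697)) [0.47606564 0.15071196 0.237     ] [ 0.53629449 -0.12415537  0.119     ]
L 0.28138862771474743 yaw 102.35930071952785
origin [0.49875404 0.04716855]
corner -0.125 -0.052 [211. 308.]
corner -0.125 0.052 [240. 315.]
corner 0.125 -0.052 [225. 238.]
corner 0.125 0.052 [255. 243.]
plate (np.float64(233.59218101858394), np.float64(252.07045993659355)) mugs [(0.95, [237.5, 257.4]), (0.86, [235.8, 372.1]), (0.67, [256.2, 118.8]), (0.56, [253.0, 205.6])]
```

View pics/chk.png

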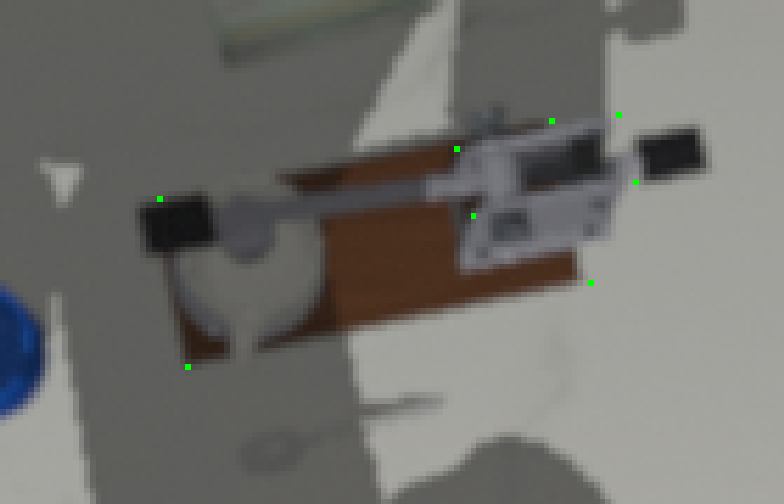

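Both black plates belong to the only lifter in the scene. The thumb pad (top row 230, col 241) is over the white mug at the arm's free end. The release paddle (row 217, col 329) is behind the cheeks. The blue mugs (cols 118, 206 and 372) are look-alikes. I'm moving above the pad now.

>>> {"method": "move_arm", "body": {
  "increments": [
    [0, 0, 0, -0.9, 0, 0, 0],
    [0, 0, 0, -0.9, 0, 0, 0],
    [0, -0.4, -0.25, -0.5, 0, 0, 0],
    [0, -0.75, -0.44, 0, 0, 0, 0],
    [0, -0.75, -0.44, 0, 0, 0, 0],
    [0, -0.75, -0.44, 0, 0, 0, 0],
    [0, -0.75, -0.44, 0, 0, 0, 0],
    [0, -0.75, -0.44, 0, 0, 0, 0],
    [0, -0.75, -0.44, 0, 0, 0, 0],
    [0, -0.75, -0.44, 0, 0, 0, 0],
    [0, -0.75, -0.44, 0, 0, 0, 0],
    [0, -0.75, -0.44, 0, 0, 0, 0],
    [0, -0.37, -0.2, 0, 0, 0, 0],
    [0, 0, 0, 0, 0, 0, -0.126],
    [0, 0, 0, 0, 0, 0, -0.126],
    [0, 0, 0, 0, 0, 0, -0.126],
    [0, 0, 0, 0, 0, 0, -0.126],
    [0, 0, 0, 0, 0, 0, -0.126],
    [0, 0, 0, 0, 0, 0, 0]
  ]
}}

```text
time_s: 2.9
ee_pos: [0.4764, 0.1515, 0.3205]
eef_rot: [3.142, 0.0, -2.921]
force: [-0.3, -0.0, -0.2]
grip_width: 0.0005
grip_force: 0.0
```

```bash
cat >> h.py <<'E'
from scipy.spatial.transform import Rotation as Ro
def wrist():
    o=ctrl.get_obs();c=ctrl.camera("wrist");T=np.eye(4);T[:3,:3]=Ro.from_euler("xyz",o["eef_rot"]).as_matrix();T[:3,3]=o["ee_pos"]
    c["pose"]=T@c["tool_from_camera"];return o,c
E
python3 - <<'E'
from h import *
o,c=wrist();print(o["ee_pos"],o["eef_rot"],c["tool_from_camera"].round(3).tolist(),c["K"][0,0])
for t in("thumb_pad","release"):
    for d in ctrl.cut_out(t,c)[:2]: print(t,d["conf"],d["centre"],d["mask"].sum())
print(proj(c,[.476,.151,.237]),proj(c,[.536,-.124,.119]))
cv2.imwrite("pics/w1.png",c["color"])
E
```

```text
[0.47644282 0.15145099 0.32048007] [ 3.14157124e+00  8.42452036e-05 -2.92134051e+00] [[-0.0, -0.966, -0.259, 0.074], [1.0, -0.0, 0.0, -0.001], [-0.0, -0.259, 0.966, -0.179], [0.0, 0.0, 0.0, 1.0]] 321.35057558599544
thumb_pad 0.9 [200.6, 225.4] 4624
release 0.7 [189.1, 38.4] 579
(np.float64(211.17391813921031), np.float64(273.07011383844804)) (np.float64(183.48093200241792), np.float64(38.573734232112585))
```

View pics/w1.png

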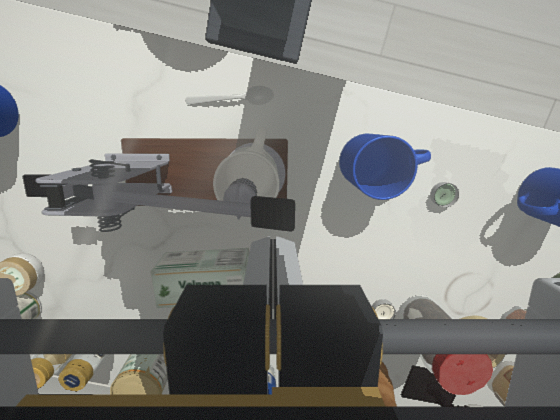

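Wrist view: the pad is at (213,272) and the paddle at (186,36). My estimates projected to (211,273) and (183,39), so they agree. The foot's edges run along the image rows, so the tool is aligned with the stand.

Run:
```python
from h import *
o,c=wrist();print(o["ee_pos"])
print(at_z(c,(213.3,272.5),.237),at_z(c,(186,36.5),.119),proj(c,o["ee_pos"]))
# foot corners left/right lower edge
a,b=at_z(c,(139,122),.012),at_z(c,(139,287),.012);print(a,b,np.hypot(*(b-a)[:2]),np.degrees(np.arctan2(*(b-a)[1::-1])))
# pad x as arm goes down, relative to up
for q in np.arange(0,.66,.05):
    t=np.radians(20)-q; print(round(q,2),round(-.07+.19*np.cos(t)-.0075*np.sin(t),4),round(.165+.19*np.sin(t)+.0075*np.cos(t),4))
```

```text
[0.4764221  0.15145841 0.320461  ]
[0.4779     0.15094233 0.237     ] [ 0.53808037 -0.12664337  0.119     ] (np.float64(249.74802969098263), np.float64(273.8455066377467))
[ 0.47649278 -0.07812693  0.012     ] [0.42433391 0.16127681 0.012     ] 0.24501978894935114 102.29095411744595
0.0 0.106 0.237
0.05 0.1094 0.2281
0.1 0.1123 0.2191
0.15 0.1148 0.2099
0.2 0.1168 0.2006
0.25 0.1183 0.1913
0.3 0.1194 0.1818
0.35 0.12 0.1723
0.4 0.1201 0.1628
0.45 0.1198 0.1533
0.5 0.119 0.1438
0.55 0.1177 0.1344
0.6 0.1159 0.1251
0.65 0.1137 0.1158
```

>>> {"method": "move_arm", "body": {
  "increments": [
    [0, -0.03, 0.12, 0.4, 0, 0, 0],
    [0, 0, 0, 0.6, 0, 0, 0],
    [0, 0, 0, 0.4, 0, 0, 0],
    [0, 0, 0, 0.1, 0, 0, 0],
    [0, 0, 0.01, 0.1, 0, 0, 0],
    [0, 0, 0.01, 0.1, 0, 0, 0],
    [0, 0, 0.01, 0.1, 0, 0, 0],
    [0, 0, 0.01, 0.1, 0, 0, 0],
    [0, 0, 0.01, 0.1, 0, 0, 0],
    [0, 0, 0.01, 0.1, 0, 0, 0],
    [0, 0, 0.01, 0.1, 0, 0, 0],
    [0, 0, 0.01, 0.1, 0, 0, 0],
    [0, 0, 0, 0, 0, 0, 0]
  ]
}}

```text
time_s: 4.4
ee_pos: [0.4759, 0.1618, 0.2054]
eef_rot: [3.141, 0.001, -2.923]
force: [0.9, 2.3, 5.0]
grip_width: 0.0003
grip_force: 2.4
```

>>> {"method": "move_arm", "body": {
  "increments": [
    [0, 0, 0.01, 0.1, 0, 0, 0],
    [0, 0, 0.01, 0.1, 0, 0, 0],
    [0, 0, 0.01, 0.1, 0, 0, 0],
    [0, 0, 0.01, 0.1, 0, 0, 0],
    [0, 0, 0.01, 0.1, 0, 0, 0],
    [0, 0, 0, 0.1, 0, 0, 0],
    [0, 0, 0, 0.1, 0, 0, 0],
    [0, 0, 0, 0.1, 0, 0, 0],
    [0, 0, 0, 0.1, 0, 0, 0],
    [0, 0, 0, 0.06, 0, 0, 0],
    [0, 0, 0, 0, 0, 0, 0]
  ]
}}

```text
time_s: 5.5
ee_pos: [0.4755, 0.1645, 0.1578]
eef_rot: [3.141, 0.001, -2.923]
force: [-1.0, 5.0, 7.3]
grip_width: -0.0
grip_force: 3.5
```

>>> {"method": "move_arm", "body": {
  "increments": [
    [0, 0, 0, 0.02, 0, 0, 0],
    [0, 0, 0, 0.02, 0, 0, 0],
    [0, 0, 0, 0.02, 0, 0, 0],
    [0, 0, 0, 0, 0, 0, 0]
  ]
}}

```text
time_s: 5.9
ee_pos: [0.4756, 0.1643, 0.1551]
eef_rot: [3.141, 0.001, -2.923]
force: [-1.1, 3.6, 7.2]
grip_width: 0.0001
grip_force: 3.7
```

>>> {"method": "move_arm", "body": {
  "increments": [
    [0, 0, 0, 0.02, 0, 0, 0],
    [0, 0, 0, 0.02, 0, 0, 0],
    [0, 0, 0, 0.02, 0, 0, 0],
    [0, 0, 0, 0.02, 0, 0, 0],
    [0, 0, 0, 0.02, 0, 0, 0],
    [0, 0, 0, 0, 0, 0, 0]
  ]
}}

```text
time_s: 6.5
ee_pos: [0.4756, 0.1641, 0.1501]
eef_rot: [-3.142, 0.001, -2.923]
force: [-1.0, 1.4, 7.5]
grip_width: 0.0002
grip_force: 3.8
```

>>> {"method": "move_arm", "body": {
  "increments": [
    [0, 0, 0, 0.02, 0, 0, 0],
    [0, 0, 0, 0, 0, 0, 0]
  ]
}}

```text
time_s: 6.7
ee_pos: [0.4756, 0.164, 0.1491]
eef_rot: [-3.141, 0.001, -2.923]
force: [-0.7, 1.6, 7.6]
grip_width: 0.0003
grip_force: 3.9
```

>>> {"method": "move_arm", "body": {
  "increments": [
    [0, 0, 0, 0.02, 0, 0, 0],
    [0, 0, 0, 0, 0, 0, 0]
  ]
}}

```text
time_s: 6.9
ee_pos: [0.4757, 0.1639, 0.1482]
eef_rot: [-3.141, 0.001, -2.924]
force: [-0.5, 0.2, 8.7]
grip_width: 0.0003
grip_force: 3.9
```

>>> {"method": "move_arm", "body": {
  "increments": [
    [0, 0, 0, 0.02, 0, 0, 0],
    [0, 0, 0, 0, 0, 0, 0]
  ]
}}

```text
time_s: 7.1
ee_pos: [0.4757, 0.1638, 0.1472]
eef_rot: [-3.141, 0.001, -2.923]
force: [-0.5, -0.9, 7.6]
grip_width: 0.0005
grip_force: 3.9
```

>>> {"method": "move_arm", "body": {
  "increments": [
    [0, 0, 0, 0.01, 0, 0, 0],
    [0, 0, 0, 0, 0, 0, 0]
  ]
}}

```text
time_s: 7.3
ee_pos: [0.4757, 0.1638, 0.1467]
eef_rot: [-3.141, 0.001, -2.924]
force: [-1.6, 0.4, 7.5]
grip_width: 0.0008
grip_force: 4.2
```

>>> {"method": "move_arm", "body": {
  "increments": [
    [0, 0, 0, 0.01, 0, 0, 0],
    [0, 0, 0, 0, 0, 0, 0]
  ]
}}

```text
time_s: 7.5
ee_pos: [0.4757, 0.1638, 0.1463]
eef_rot: [-3.141, 0.001, -2.924]
force: [-1.5, -0.7, 9.6]
grip_width: 0.0
grip_force: 4.6
```

>>> {"method": "move_arm", "body": {
  "increments": [
    [0, 0, 0, 0.01, 0, 0, 0],
    [0, 0, 0, 0, 0, 0, 0]
  ]
}}

```text
time_s: 7.7
ee_pos: [0.4758, 0.1638, 0.1459]
eef_rot: [-3.141, 0.002, -2.924]
force: [-0.7, -1.7, 10.5]
grip_width: 0.0005
grip_force: 5.2
```

>>> {"method": "move_arm", "body": {
  "increments": [
    [0, 0, 0, 0.01, 0, 0, 0],
    [0, 0, 0, 0, 0, 0, 0]
  ]
}}

```text
time_s: 7.9
ee_pos: [0.4758, 0.1638, 0.1456]
eef_rot: [-3.141, 0.002, -2.923]
force: [-1.2, -1.8, 11.1]
grip_width: 0.0005
grip_force: 5.8
```

>>> {"method": "move_arm", "body": {
  "increments": [
    [0, 0, 0, 0, 0, 0, 0]
  ]
}}

```text
time_s: 8.0
ee_pos: [0.4758, 0.1638, 0.1456]
eef_rot: [-3.141, 0.002, -2.923]
force: [-1.6, -2.7, 11.7]
grip_width: 0.0004
grip_force: 5.7
```

Grip and wrist force are rising sharply, which could be the stop. I'll back off to feel whether the arm is caught.

>>> {"method": "move_arm", "body": {
  "increments": [
    [0, 0, 0, -0.04, 0, 0, 0],
    [0, 0, 0, -0.04, 0, 0, 0],
    [0, 0, 0, -0.04, 0, 0, 0],
    [0, 0, 0, -0.04, 0, 0, 0],
    [0, 0, 0, 0, 0, 0, 0]
  ]
}}

```text
time_s: 8.5
ee_pos: [0.4751, 0.1638, 0.1524]
eef_rot: [-3.141, -0.0, -2.923]
force: [0.5, 0.3, -0.3]
grip_width: 0.0004
grip_force: 0.0
```

>>> {"method": "move_arm", "body": {
  "increments": [
    [0, 0, 0, -0.5, 0, 0, 0],
    [0, 0, 0, -0.8, 0, 0, 0],
    [0, 0, 0, -0.65, 0, 0, 0],
    [0, 0.01, -0.6, 0, 0, 0, 0],
    [0, 0.01, -0.6, 0, 0, 0, 0],
    [0, 0.01, -0.6, 0, 0, 0, 0],
    [0, 0.01, -0.6, 0, 0, 0, 0],
    [0, 0, -0.6, 0, 0, 0, 0],
    [0, 0, -0.6, 0, 0, 0, 0],
    [0, 0, -0.6, 0, 0, 0, 0],
    [0, 0, -0.6, 0, 0, 0, 0],
    [0, 0, -0.6, 0, 0, 0, 0],
    [0, 0, -0.54, 0, 0, 0, 0],
    [0, 0, 0, 0, 0, 0, 0],
    [0, 0, 0, 0, 0, 0, 0]
  ]
}}

```text
time_s: 10.0
ee_pos: [0.5373, -0.1264, 0.2494]
eef_rot: [3.141, -0.001, -2.924]
force: [1.1, 0.2, 0.4]
grip_width: 0.0003
grip_force: 0.0
```

Run:
```python
from h import *
o,c=wrist();print(o["ee_pos"],o["eef_rot"])
for t in("thumb_pad","release","mug","infuser_foot"):
    for d in ctrl.cut_out(t,c)[:2]: print(t,d["conf"],d["centre"],d["mask"].sum())
print(proj(c,[.538,-.1266,.119]))
cv2.imwrite("pics/w2.png",c["color"])
```

```text
[ 0.53729211 -0.12642364  0.24943044] [ 3.14102105e+00 -9.33555391e-04 -2.92434578e+00]
thumb_pad 0.84 [208.6, 479.5] 4683
release 0.7 [192.1, 395.9] 15193
release 0.58 [205.0, 285.9] 1584
mug 0.9 [178.6, 497.9] 6125
mug 0.65 [107.4, 140.8] 7147
infuser_foot 0.73 [193.0, 512.1] 1337
(np.float64(199.6504230620939), np.float64(272.9414132267417))
```

View pics/w2.png

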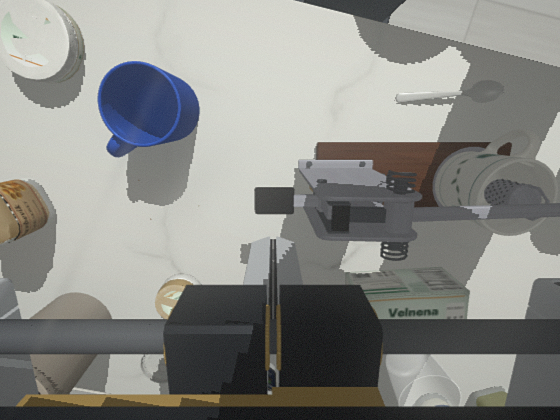

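The paddle is at (200,274), matching the prediction. The infuser is in the mug and the arm is still down. I'll wait out the hold, then press.

>>> {"method": "move_arm", "body": {
  "increments": [
    [0, 0, 0, 0, 0, 0, 0],
    [0, 0, 0, 0, 0, 0, 0],
    [0, 0, 0, 0, 0, 0, 0],
    [0, 0, 0, 0, 0, 0, 0],
    [0, 0, 0, 0, 0, 0, 0],
    [0, 0, 0, 0, 0, 0, 0],
    [0, 0, 0, 0, 0, 0, 0],
    [0, 0, 0, 0, 0, 0, 0],
    [0, 0, 0, 0, 0, 0, 0],
    [0, 0, 0, 0, 0, 0, 0],
    [0, 0, 0, 0, 0, 0, 0],
    [0, 0, 0, 0, 0, 0, 0],
    [0, 0, 0, 0, 0, 0, 0],
    [0, 0, 0, 0, 0, 0, 0],
    [0, 0, 0, 0, 0, 0, 0],
    [0, 0, 0, 0.6, 0, 0, 0],
    [0, 0, 0, 0.7, 0, 0, 0],
    [0, 0, 0, 0.7, 0, 0, 0],
    [0, 0, 0, 0.4, 0, 0, 0],
    [0, 0, 0, 0, 0, 0, 0]
  ]
}}

```text
time_s: 12.25
ee_pos: [0.5363, -0.126, 0.1274]
eef_rot: [3.139, -0.004, -2.923]
force: [0.3, 0.0, -0.5]
grip_width: 0.0008
grip_force: 0.0
```

>>> {"method": "move_arm", "body": {
  "increments": [
    [0, 0, 0, 0.02, 0, 0, 0],
    [0, 0, 0, 0.02, 0, 0, 0],
    [0, 0, 0, 0.02, 0, 0, 0],
    [0, 0, 0, 0.02, 0, 0, 0],
    [0, 0, 0, 0.02, 0, 0, 0],
    [0, 0, 0, 0.02, 0, 0, 0],
    [0, 0, 0, 0.02, 0, 0, 0],
    [0, 0, 0, 0.02, 0, 0, 0],
    [0, 0, 0, 0.02, 0, 0, 0],
    [0, 0, 0, 0, 0, 0, 0]
  ]
}}

```text
time_s: 13.25
ee_pos: [0.5375, -0.1264, 0.1208]
eef_rot: [3.141, -0.0, -2.923]
force: [-0.7, 0.1, 0.4]
grip_width: 0.0003
grip_force: 0.0
```

>>> {"method": "move_arm", "body": {
  "increments": [
    [0, 0, 0, 0.02, 0, 0, 0],
    [0, 0, 0, 0.02, 0, 0, 0],
    [0, 0, 0, 0.02, 0, 0, 0],
    [0, 0, 0, 0.02, 0, 0, 0],
    [0, 0, 0, 0, 0, 0, 0]
  ]
}}

```text
time_s: 13.75
ee_pos: [0.5375, -0.1264, 0.1168]
eef_rot: [3.141, -0.0, -2.923]
force: [-0.4, 0.1, 0.3]
grip_width: 0.0004
grip_force: 0.0
```

>>> {"method": "move_arm", "body": {
  "increments": [
    [0, 0, 0, 0.02, 0, 0, 0],
    [0, 0, 0, 0.02, 0, 0, 0],
    [0, 0, 0, 0, 0, 0, 0]
  ]
}}

```text
time_s: 14.05
ee_pos: [0.5377, -0.1265, 0.1152]
eef_rot: [-3.141, 0.0, -2.923]
force: [-0.7, -0.8, 4.1]
grip_width: 0.0004
grip_force: 1.6
```

>>> {"method": "move_arm", "body": {
  "increments": [
    [0, 0, 0, 0.02, 0, 0, 0],
    [0, 0, 0, 0.02, 0, 0, 0],
    [0, 0, 0, 0, 0, 0, 0]
  ]
}}

```text
time_s: 14.35
ee_pos: [0.5377, -0.1266, 0.1132]
eef_rot: [-3.141, 0.0, -2.923]
force: [0.6, -0.2, 3.4]
grip_width: 0.0005
grip_force: 1.6
```

>>> {"method": "move_arm", "body": {
  "increments": [
    [0, 0, 0, 0.02, 0, 0, 0],
    [0, 0, 0, 0.02, 0, 0, 0],
    [0, 0, 0, 0.02, 0, 0, 0],
    [0, 0, 0, 0, 0, 0, 0]
  ]
}}

```text
time_s: 14.75
ee_pos: [0.5377, -0.1265, 0.1098]
eef_rot: [-3.141, 0.0, -2.923]
force: [1.5, -1.0, 1.8]
grip_width: 0.0005
grip_force: 1.1
```

>>> {"method": "move_arm", "body": {
  "increments": [
    [0, 0, 0, 0.02, 0, 0, 0],
    [0, 0, 0, 0.02, 0, 0, 0],
    [0, 0, 0, 0, 0, 0, 0]
  ]
}}

```text
time_s: 15.05
ee_pos: [0.5376, -0.1264, 0.1079]
eef_rot: [3.142, 0.0, -2.923]
force: [1.2, -0.7, 1.9]
grip_width: 0.0004
grip_force: 1.2
```

Run:
```python
from h import *
o,c=wrist();print(o["ee_pos"],o["force"])
s=ctrl.camera("scene")["color"]
cv2.imwrite("pics/s2.png",cv2.resize(s[140:300,160:400],None,fx=3.3,fy=3.3,interpolation=3))
```

```text
[ 0.53760439 -0.12636748  0.10785223] [ 1.19154192 -0.74708683  1.88301828]
```

View pics/s2.png

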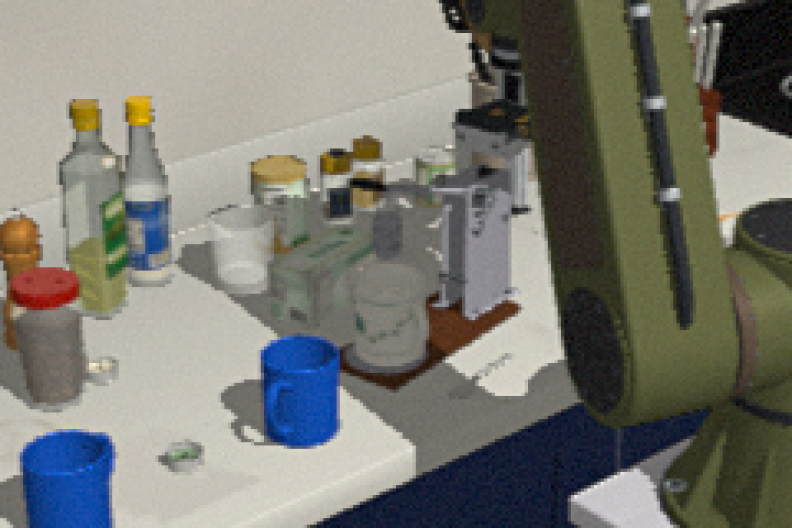

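The arm is up: pad at (370,184) and the infuser hanging above the mug at (388,230). I'll lift off, let it settle and check.

>>> {"method": "move_arm", "body": {
  "increments": [
    [0, 0, 0, -0.1, 0, 0, 0],
    [0, 0, 0, -0.2, 0, 0, 0],
    [0, 0, 0, -0.6, 0, 0, 0],
    [0, 0, -0.3, -0.8, 0, 0, 0],
    [0, 0, -0.3, -0.8, 0, 0, 0],
    [0, 0, 0, 0, 0, 0, 0],
    [0, 0, 0, 0, 0, 0, 0],
    [0, 0, 0, 0, 0, 0, 0],
    [0, 0, 0, 0, 0, 0, 0],
    [0, 0, 0, 0, 0, 0, 0],
    [0, 0, 0, 0, 0, 0, 0],
    [0, 0, 0, 0, 0, 0, 0],
    [0, 0, 0, 0, 0, 0, 0],
    [0, 0, 0, 0, 0, 0, 0],
    [0, 0, 0, 0, 0, 0, 0],
    [0, 0, 0, 0, 0, 0, 0],
    [0, 0, 0, 0, 0, 0, 0],
    [0, 0, 0, 0, 0, 0, 0],
    [0, 0, 0, 0, 0, 0, 0],
    [0, 0, 0, 0, 0, 0, 0]
  ]
}}

```text
time_s: 17.15
ee_pos: [0.5441, -0.1557, 0.233]
eef_rot: [-3.142, 0.0, -2.923]
force: [-1.0, -1.0, 0.2]
grip_width: 0.0007
grip_force: 0.0
```

Run:
```python
from h import *
c=ctrl.camera("scene");s=c["color"]
print([(d["conf"],d["centre"]) for t in("thumb_pad","infuser_foot") for d in ctrl.cut_out(t,c)[:1]])
a=cv2.imread("pics/scene.png")
cv2.imwrite("pics/s3.png",cv2.resize(np.hstack([a[160:260,255:325],s[160:260,255:325]]),None,fx=5.6,fy=5.6,interpolation=3))
```

```text
[(0.58, [207.7, 278.9]), (0.7, [207.8, 277.0])]
```

View pics/s3.png

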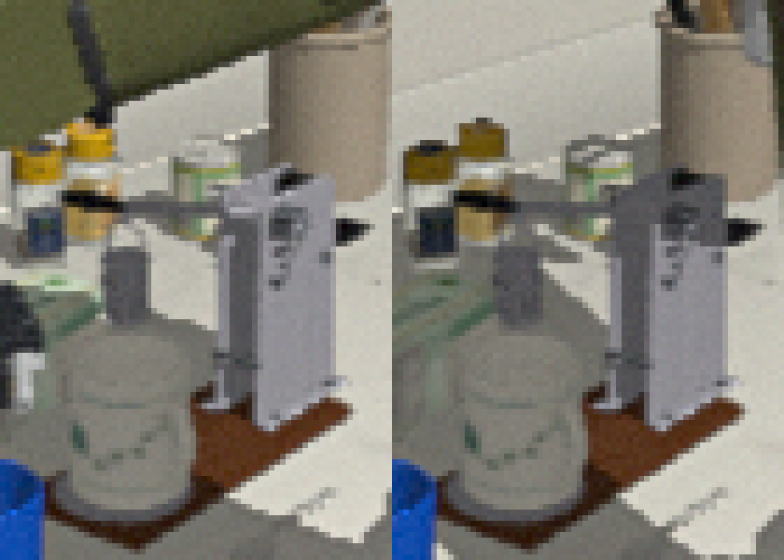

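The before and after crops match: the arm, paddle, infuser and mug are all back where they started. Handing in.

```bash
python3 -c "
from h import *
print(ctrl.hand_in())"
```

```text
the job is handed in; nothing more can be done
None
```

I pressed the arm down until the catch held it and left it untouched for over 3 s. A light press on the paddle then sprang the arm up with the infuser clear of the mug, which had not visibly moved, and the job is handed in; no verdict was returned.

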